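# Find the pot's hole and hold it up for filling

### The arm

A 7-joint arm with a two-finger parallel gripper is mounted at the origin on a cart in front of the work surface, level with it; the furniture and walls round the work are solid. World frame = base frame: x ahead of the robot, y to its left, z up, the work surface at z = 0. Lengths are in m, angles in rad, forces in N, time in s.
With the tool pointing down it reaches from about 0.425 to 0.925 m from the base axis. Payload 6.8 kg.
Tool frame: the origin (TCP) lies midway between the tips of the shut fingers; the grasp point (between the pads) lies r.grasp_offset behind it (r.grasp_offset is the distance from the TCP to the grasp point, in m); z points along the fingers, y is the direction in which the jaws open and shut (so a half turn about z gives the same grasp; the last joint's range is limited). The gripper opens to 85 mm and grips with 20 to 120 N. Pads are 22 mm wide; open, the fingers measure 114 mm over their backs; the gripper's body (76 mm by 85 mm) begins 54 mm behind the grasp point. The pads swing forward as they close: fully open they stand 13 mm farther back than shut.
Start: joints at [1.093, 0.477, 0.022, 1.555, -0.011, 1.109, -0.083], TCP at [0.244, -0.629, 0.205] pointing down, gripper open.
Joint ranges: [-2.96, 2.96], [-0.34, 2.1], [-1.41, 1.46], [0.24, 2.44], [-1.37, 4.51], [0.17, 1.92], [-2.96, 2.96]. Speed limits (rad/s): [2.39, 2.39, 3.14, 3.14, 3.14, 3.14, 3.14].

### API

Orientations are given as a rotation vector (axis times angle).
In Python, from bench import r gives the robot as it stands. The module is installed in compiled form; this text tells all that it offers.
- The arm moves only by the tool send_rows, never from a script. Its argument "moves" is one flat list of numbers, 4 for each row, row after row: the shift along the tool's x, y, z in mm, then the turn about the tool's z in degrees. A call has 1 to 8 rows; each row is the pose to reach, as a shift and turn from the pose commanded when the call began, along the tool's axes at that moment; what a row does not reach only later rows make up. A row lasts 1/8 s, in which the tool goes at most 62.5 mm and 10.7 degrees, less where a joint would pass 70% of its speed; a pose out of reach is approached as far as the arm can. A call with a gripper value outside its range is refused whole. "hand" is the closure, from 0 (fully open) to 1 (shut), set as the call begins (left out, the last holds). The fingers move at their own pace and stop on an object; "newtons" is the grip in N (left out, the last holds). Time passes only in rows, so rows that repeat a pose let the fingers close. It gives the time, the measured TCP pose, the force and the opening at its end, in the units of the state.
- r.get_obs(): the state, without advancing time (a new reading comes with each control period).
- r.grab_frame(name): name is "scene" or "top"; returns a dict with "img" (400x640x3 uint8, red, green, blue), "mtx" (3x3 intrinsics, pixels), "D" ([k1, k2, p1, p2, k3] as OpenCV has them; the pictures are not rectified), "world_to_cam" (4x4, takes a point from world to camera coordinates). Camera axes: x right, y up, looking along -z (the intrinsics and any distortion apply to the point x, -y, -z); pixel columns grow to the right and rows downward; lengths in m; the calibration is good to about 2 mm. A picture is of the moment at which its call begins. There is no depth.
- r.hand_in(): hands the job in, once; it reports no verdict.
The state is a dict: "clock": time; "joints": joint angles; "qvel": joint speeds; "tau": joint torques, N m; "tcp_pos": TCP position; "orientation": TCP orientation; "contact_force": force on the tool from outside, world axes, zero at the start; "moment": the same for the moment, N m; "grip_width": finger opening in m.
Only numpy, scipy, OpenCV 4.12 (cv2) and the standard library are available. Lean on these libraries where they do the work, as an engineer would, in place of code of your own. Each camera call takes 0.05 s, during which the arm holds its last target.

### The job

The square wooden toothpick pot is lying on its side, and its two black ends look alike: one is the hole, the other only a foot pad. Stand the pot on the worktop with its hole upward and let go of it; then put one finger down into the hole, pinch the pot's wall, lift it until its underside is about 10 cm above the worktop, and finish while still holding it there, hole up and level, ready to be filled, the finger still in the hole. Leave the other things alone.

Things in the scene. Friction and masses are not known exactly. Their poses are not given: they have to be found in the camera images.
- pot_center (a point): Centre of the toothpick pot: square block of light wood, 70 mm long, 58 x 58 mm across, 0.2 kg, at first lying on a long flat side (this point 29 mm above the worktop; 35 mm when it stands on end). One end has a blind hole; its x axis runs along the block, out of the hole's mouth; y and z are square to the flat sides. The hole may point any way along the worktop.
- pot_mouth (a point): Centre of the hole's mouth, in the pot's end face, 35 mm from its centre; x points out of the hole. The hole is square, 40 x 40 mm, 55 mm deep, sides along y and z, lined in black; the walls round it are 9 mm thick. The other, closed end has a flat black pad of the same 40 x 40 mm, so both ends look alike.
- pot_lining: Black rubber lining of the hole, fixed in the pot: the inner 4.5 mm of each wall, from 2 mm inside the mouth downward, and the hole's floor. Same axes as the pot; its origin lies 29 mm from the pot's centre, along -z.
- mug_mid (a point): Bystander, not to be disturbed: white mug with dark dots, 82 mm wide and 91 mm tall with a side handle, standing. The point lies 45 mm above its underside, over the middle of its overall width, handle included.
- lemon_mid (a point): Bystander, not to be disturbed: yellow lemon, 78 x 55 x 56 mm. The point lies 28 mm above its underside, in its middle.
- timer_mid (a point): Bystander, not to be disturbed: red and white kitchen timer, 65 mm wide, 58 mm tall. The point lies 29 mm above its underside, in its middle.
- garlic_mid (a point): Bystander, not to be disturbed: pale pink garlic bulb, 60 mm wide, 58 mm tall. The point lies 29 mm above its underside, in its middle.
- bowl_mid (a point): Bystander, not to be disturbed: small white bowl, 115 mm wide, 51 mm tall, mouth up. The point lies 25 mm above its underside, in its middle.
Things that resemble listed ones, but are neither listed nor needed, are in the scene too. Leave any blue or purple look-alike of the part that bears pot_center alone.

How it is judged:
By the outcome, as a careful person would: the job done as asked, in the order asked, and still so for the second after the job is handed in, while the arm keeps its last pose, push and grip.
It also fails if it takes over 58 s, if anything falls off the work surface, if the arm or the gripper's body presses on something with over 40 N, if the wrist force passes 120 N, or if a joint passes its speed limit or range.

## Working session

There is one attempt and no reset: what is moved stays moved. The work goes in short steps, Python scripts to look and compute and a tool call to move; the robot and the scene stay as the last step left them, time stands still between calls to the robot, and variables do not carry over. Pictures are saved under pics/ and viewed, and the job is handed in when it is done.

Besides the shell and the picture viewer there is one more tool, called in YAML: its name, and indented under it one key for each argument. send_rows: Moves the arm, as the interface text tells. Its arguments: {"type":"object","properties":{"moves":{"type":"array"},"hand":{"type":"number"},"newtons":{"type":"number"}},"required":["moves"]}

```bash
mkdir -p pics; python3 - <<'E'
from bench import r
import cv2,pickle
o=r.get_obs(); print(o, r.grasp_offset)
for n in("scene","top"):
    f=r.grab_frame(n); cv2.imwrite(f"pics/{n}0.png",f["img"][:,:,::-1]); pickle.dump(f,open(f"{n}0.pkl","wb"))
    print(n,f["mtx"],f["D"],f["world_to_cam"])
E
```

```text
{'clock': 0.0, 'joints': array([ 1.09290769,  0.4777889 ,  0.02230622,  1.55644145, -0.01148516,
        1.10929388, -0.08309938]), 'qvel': array([-2.02867547e-03, -4.27435028e-04,  6.05591166e-04, -2.76043131e-04,
       -8.66637731e-05, -9.82344069e-04,  1.23518802e-03]), 'tau': array([-1.32132760e-05, -5.96452975e+01,  1.60813518e+00, -2.81196767e+01,
        1.25167030e-02,  9.43826220e-03,  4.36247979e-05]), 'tcp_pos': array([ 0.24372714, -0.62878203,  0.20353684]), 'orientation': array([-3.08631490e+00, -5.77328693e-01,  7.22285878e-04]), 'contact_force': array([0.34722474, 0.21255609, 0.11395669]), 'moment': array([-0.03648885, -0.03023431,  0.0008371 ]), 'grip_width': 0.08529781456266516} 0.0187
scene [[365.5457445    0.         319.85838703]
 [  0.         365.5457445  198.2665895 ]
 [  0.           0.           1.        ]] [-0.06026248  0.          0.          0.          0.        ] [[-0.74429603 -0.66784892  0.00111423  0.39336504]
 [ 0.51719787 -0.57534316  0.63362971 -0.35338063]
 [-0.42252785  0.47218436  0.77363567 -0.62935792]
 [ 0.          0.          0.          1.        ]]
top [[399.18692479   0.         315.91369457]
 [  0.         399.18692479 194.53977389]
 [  0.           0.           1.        ]] [-0.04345679  0.          0.          0.          0.        ] [[-0.01858157 -0.99978247 -0.00947267 -0.02205035]
 [ 0.98499929 -0.01993082  0.17140352 -0.59162473]
 [-0.17155503 -0.00614563  0.98515537 -0.99935094]
 [ 0.          0.          0.          1.        ]]
```

View pics/scene0.png

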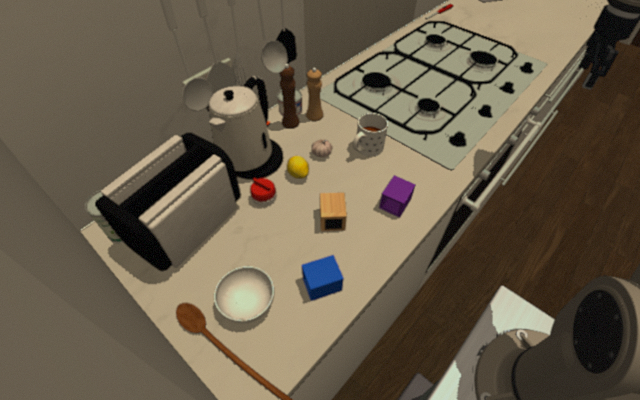

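View pics/top0.png

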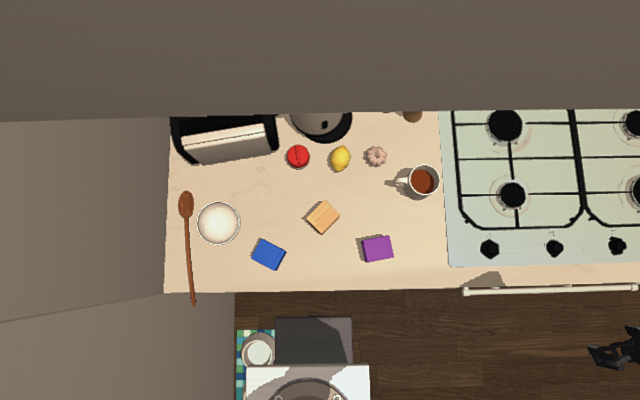

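The pot lies at scene (333,212) and top (322,217), with a black end facing the scene camera at (333,223). The blue and purple look-alikes are on either side of it. Next I'll zoom in and measure it.

```bash
cat > h.py <<'E'
import numpy as np, cv2
def proj(f,P):
    P=np.atleast_2d(np.asarray(P,float)); W=f["world_to_cam"]; c=P@W[:3,:3].T+W[:3,3]; c=c*[1,-1,-1]
    return cv2.projectPoints(c,np.zeros(3),np.zeros(3),f["mtx"],np.array(f["D"],float))[0].reshape(-1,2)
def cast(f,uv,z):
    uv=np.asarray(uv,float).reshape(-1,1,2)
    n=cv2.undistortPoints(uv,f["mtx"],np.array(f["D"],float)).reshape(-1,2)
    d=np.c_[n[:,0],-n[:,1],-np.ones(len(n))]; W=f["world_to_cam"]; R=W[:3,:3]; o=-R.T@W[:3,3]; d=d@R
    return o+d*((z-o[2])/d[:,2])[:,None]
E
python3 - <<'E'
import pickle,cv2,numpy as np
from h import *
S=pickle.load(open("scene0.pkl","rb"));T=pickle.load(open("top0.pkl","rb"))
a=cv2.resize(S["img"][180:245,295:375],None,fx=9,fy=9,interpolation=cv2.INTER_CUBIC)
b=cv2.resize(T["img"][190:245,290:355],None,fx=9,fy=9,interpolation=cv2.INTER_CUBIC)
cv2.imwrite("pics/zs.png",a[:,:,::-1]);cv2.imwrite("pics/zt.png",b[:,:,::-1])
hsv=cv2.cvtColor(T["img"],cv2.COLOR_RGB2HSV)
m=cv2.inRange(hsv,(8,90,100),(22,255,255)); m[:190]=0;m[245:]=0;m[:,:295]=0;m[:,355:]=0
c=max(cv2.findContours(m,0,2)[0],key=cv2.contourArea)
print(cv2.minAreaRect(c),cv2.contourArea(c))
box=cv2.boxPoints(cv2.minAreaRect(c)); P=cast(T,box,0.058);print(box,P,np.linalg.norm(np.diff(P,axis=0),axis=1),P.mean(0))
E
```

```text
((322.7500305175781, 216.75003051757812), (23.33452033996582, 26.870058059692383), 45.0) 595.0
[[305.00003 218.00003]
 [324.00003 199.00003]
 [340.50003 215.50003]
 [321.50003 234.50003]] [[ 0.52881744 -0.00418236  0.058     ]
 [ 0.5776319  -0.05443241  0.058     ]
 [ 0.53350599 -0.09618476  0.058     ]
 [ 0.48537568 -0.0459821   0.058     ]] [0.07005655 0.06074828 0.06954735] [ 0.53133275 -0.05019541  0.058     ]
```

View pics/zs.png

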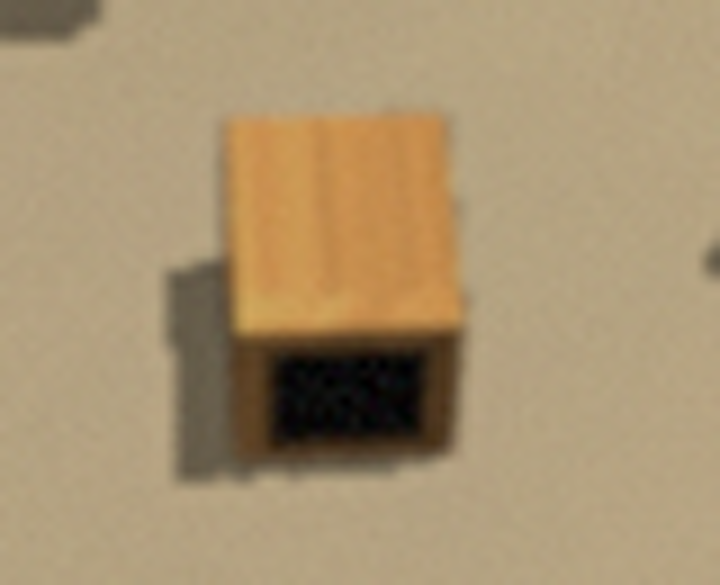

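View pics/zt.png

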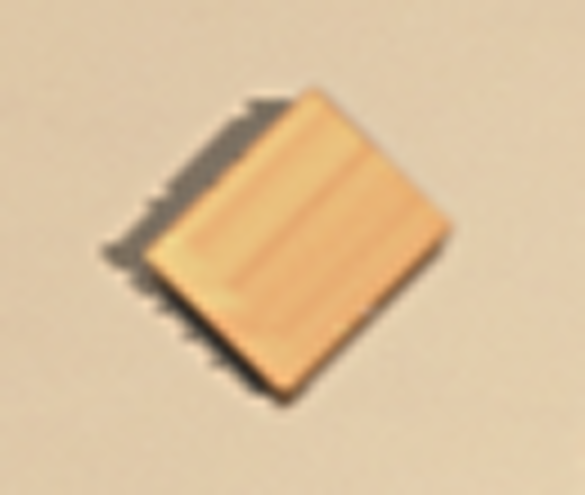

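```bash
python3 - <<'E'
import pickle,cv2,numpy as np
from h import *
S=pickle.load(open("scene0.pkl","rb"));T=pickle.load(open("top0.pkl","rb"))
g=S["img"].astype(int)
print("scene gray rows 214-232, cols 319-347")
G=g.sum(2)//3
for v in range(214,232): print(v,' '.join('%3d'%x for x in G[v,319:348]))
# predicted geometry
P=np.array([[0.52881744,-0.00418236],[0.5776319,-0.05443241],[0.53350599,-0.09618476],[0.48537568,-0.0459821]])
c=P.mean(0); ax=(P[0]-P[1]);ax/=np.linalg.norm(ax); 
print(c,ax,np.degrees(np.arctan2(ax[1],ax[0])))
# which top edges: visible end in top = edge P0-P3 ; ax from P1->P0
lat=np.array([-ax[1],ax[0]])
def pt(x,y,z): return np.r_[c+ax*x+lat*y,0.029+z]
for nm,x,h in(("face",35,29),("pad",35,20),("lining edge",33,20),("floor",-20,20)):
    q=[pt(x/1000,sy*h/1000,sz*h/1000) for sy,sz in((1,1),(-1,1),(-1,-1),(1,-1))]
    print(nm,proj(S,q).round(1).tolist())
E
```

```text
scene gray rows 214-232, cols 319-347
214  78  88 129 153 152 151 151 148 147 151 146 149 152 148 147 141 141 137 137 139 146 147 145 142 144 141 142 133 147
215  83  84 126 150 151 147 147 147 147 146 147 151 146 142 139 135 133 132 133 137 138 137 138 139 133 131 135 135 151
216  82  85 115 137 132 132 130 124 126 127 127 125 121 116 113 108 107 107 107 106 108 106 104 102 105 100 101 117 146
217  87  73  80  89  88  89  82  84  80  81  80  76  75  70  70  69  65  66  69  68  68  65  67  65  59  57  71 109 145
218  85  73  62  64  63  59  60  55  55  52  55  50  49  48  46  48  45  48  50  53  48  50  46  48  50  50  71 116 147
219  89  74  61  63  65  52  40  39  27  27  28  30  28  28  27  24  20  20  20  24  21  26  23  37  50  53  72 119 151
220  88  71  59  61  63  49  32  17   9   2  10   2  11   8  16  10   0  15   0  10   5   7  16  36  51  53  74 116 151
221  87  72  63  65  65  51  27  11   8  14   4   8  10  11  11   8  13   9  13  10   5   5  20  41  52  55  76 124 152
222  87  79  63  66  63  47  24   8   5  12  12  15   0   6  10   8   0   5  20  13  13  10  19  38  5
[... 755 characters left out ...]
64  63  54  34  34  43  38  42  44  42  42  45  43  42  44  49  50  50  52  51  52  55  77 115 148 157
230  87  81  73  71  68  64  61  61  60  59  63  69  67  68  64  61  66  66  67  70  73  79  77  80  94 107 135 149 159
231  89  88  83  76  78  80  83  81  76  81  79  85  86  84  81  85  83  89  88  96 108 119 117 125 139 152 154 155 157
[ 0.53133275 -0.05019541] [-0.69678661  0.71727848] 134.16975826117644
face [[347.7, 215.9], [321.6, 216.7], [321.5, 231.4], [346.2, 230.6]]
pad [[343.5, 218.4], [325.6, 219.0], [325.4, 229.1], [342.6, 228.6]]
lining edge [[343.4, 217.7], [325.6, 218.3], [325.3, 228.4], [342.5, 227.9]]
floor [[341.6, 199.4], [324.4, 199.9], [324.3, 210.3], [340.8, 209.8]]
```

```bash
python3 - <<'E'
from bench import r
import cv2,pickle,numpy as np
from h import *
for n,(a,b,c,d) in(("scene",(205,240,310,355)),("top",(195,245,295,350))):
    F=[r.grab_frame(n) for _ in range(8)]
    f=F[0]; m=np.mean([x["img"].astype(float) for x in F],0); f["avg"]=m; pickle.dump(f,open(n+"avg.pkl","wb"))
    z=m[a:b,c:d]; z=cv2.resize(np.clip(255*(z/170)**.5,0,255).astype(np.uint8),None,fx=14,fy=14,interpolation=cv2.INTER_NEAREST)
    cv2.imwrite(f"pics/avg_{n}.png",z[:,:,::-1])
    W=f["world_to_cam"];print(n,-W[:3,:3].T@W[:3,3])
m=pickle.load(open("sceneavg.pkl","rb"))["avg"]
G=m.mean(2)
for v in range(214,233): print(v,' '.join('%3d'%x for x in G[v,319:348]))
E
```

```text
scene [0.2096265  0.35656625 0.7103679 ]
top [ 0.41089652 -0.03997876  1.08571363]
214  79  85 128 152 153 151 151 151 150 149 148 149 151 149 147 143 139 137 138 141 145 146 146 146 143 141 140 134 146
215  80  85 127 152 151 149 148 147 146 145 147 147 145 142 138 135 133 131 135 136 137 137 137 137 133 132 133 136 148
216  82  82 115 134 133 130 128 127 126 127 127 125 121 115 112 110 107 107 108 107 108 107 105 104 101  99 100 117 144
217  86  74  79  89  89  87  84  83  82  81  81  78  73  70  68  66  66  67  67  69  67  67  65  64  61  61  71 110 144
218  87  72  61  62  62  61  58  55  54  52  52  52  50  49  46  44  45  46  48  49  49  46  45  48  51  52  69 116 149
219  88  72  61  61  61  53  42  34  31  30  27  29  28  27  26  25  24  24  23  26  23  23  22  36  48  53  72 118 149
220  87  73  62  63  61  50  30  14  11  11   7   8   8  10   9   8   7   7   7   7   7   8  13  37  51  54  71 120 149
221  88  74  63  64  62  50  26   9   7   7   8   8   7   8   7  10   8   6   9  10   7   6  15  39  52  55  75 123 151
222  89  76  65  64  65  49  27  10   9  10  11   8   8  
[... 562 characters left out ...]
  63  48  28  10   7   8  10   9  10  10  12   9  12   9   9  12  10  11  26  46  53  62 101 141 157
228  89  80  70  65  61  50  27  19  16  18  20  23  23  23  23  22  22  22  23  23  27  29  34  46  49  63 105 143 157
229  88  80  71  64  62  53  42  38  38  38  42  45  45  45  43  43  42  46  47  49  51  51  51  53  59  72 115 146 157
230  89  83  74  68  67  64  61  60  62  60  63  64  65  64  62  63  65  66  70  71  74  78  75  80  93 110 132 150 156
231  90  88  82  79  79  81  81  81  78  78  82  84  85  84  83  84  84  88  89  93 109 116 118 122 139 149 154 156 156
232 106 103  92  94 108 117 120 115 106 110 118 119 120 119 118 118 119 119 119 124 142 152 153 152 156 158 158 157 156
```

View pics/avg_scene.png

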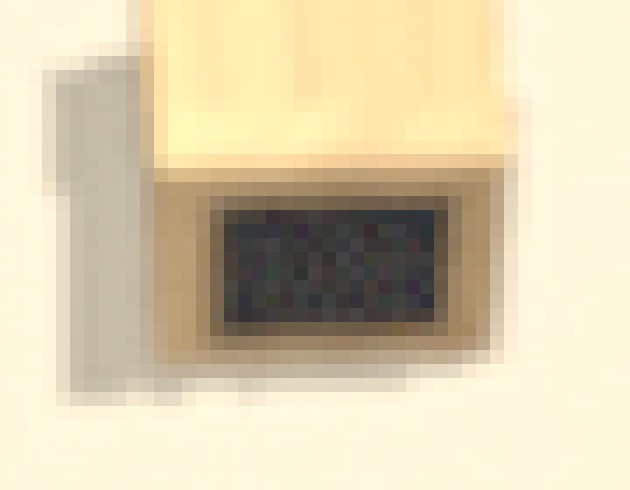

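View pics/avg_top.png

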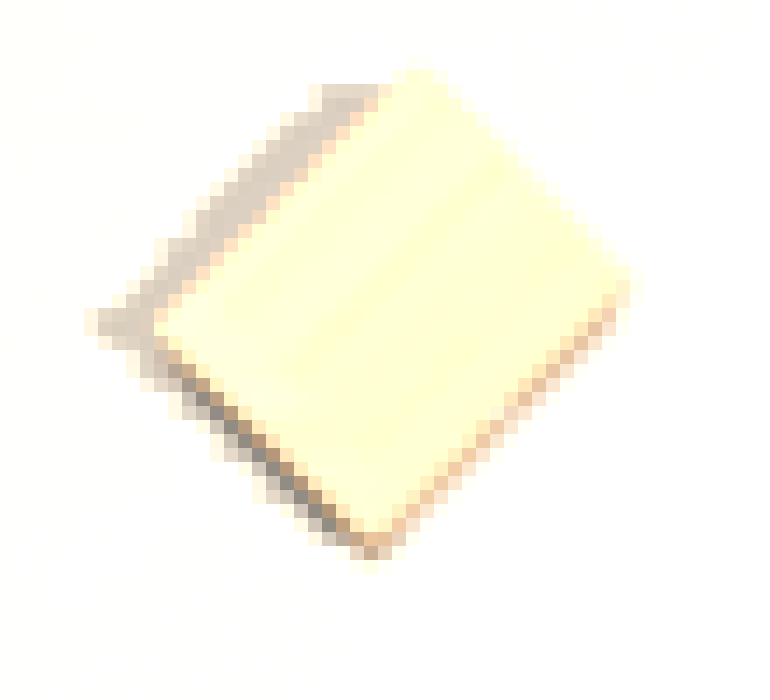

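```bash
cat >> h.py <<'E'
from scipy.spatial.transform import Rotation as Ro
def delta(o,xy,z,jawdir_deg):
    """tool-frame shift mm and turn deg to bring TCP to target with jaw axis (tool y) at world angle jawdir (mod 180)"""
    R=Ro.from_rotvec(o["orientation"]).as_matrix()
    d=R.T@(np.r_[xy,z]-o["tcp_pos"])*1000
    a=np.degrees(np.arctan2(R[1,1],R[0,1]))
    t=-(jawdir_deg-a)  # tool z is down: positive turn lowers world angle
    t=(t+90)%180-90
    return d.round(1),round(t,1),a
E
python3 - <<'E'
from bench import r
import pickle
from h import *
T=pickle.load(open("top0.pkl","rb"))
for n,uv,z in(("blue",(268,254),.058),("purple",(377,248),.058),("bowl",(218,223),.03),("lemon",(340,158),.03),("garlic",(376,156),.03),("mug",(418,181),.05),("timer",(298,156),.03),("edgeL",(165,290),0),("edgeR",(446,265),0),("edgemid",(320,292),0)): print(n,cast(T,uv,z)[0].round(3))
o=r.get_obs(); R=Ro.from_rotvec(o["orientation"]).as_matrix(); print(R.round(3),o["clock"])
print(delta(o,(0.5313,-0.0502),0.1,134.17+90)); print(delta(o,(0.5313,-0.0502),0.006,134.17+90))
E
```

```text
blue [0.438 0.092 0.058]
purple [ 0.448 -0.187  0.058]
bowl [0.523 0.229 0.03 ]
lemon [ 0.695 -0.101  0.03 ]
garlic [ 0.698 -0.199  0.03 ]
mug [ 0.622 -0.305  0.05 ]
timer [0.703 0.014 0.03 ]
edgeL [0.348 0.376 0.   ]
edgeR [ 0.401 -0.379  0.   ]
edgemid [ 0.337 -0.039  0.   ]
[[ 0.932  0.361  0.   ]
 [ 0.361 -0.932 -0.   ]
 [ 0.     0.    -1.   ]] 0.9
(array([ 477.2, -436.2,  104.5]), np.float64(67.0), np.float64(-68.81514135225292))
(array([ 477.2, -436.2,  198.5]), np.float64(67.0), np.float64(-68.81514135225292))
```

send_rows:
  moves: [477,-436,60,-113,477,-436,60,-113,477,-436,60,-113,477,-436,60,-113,477,-436,60,-113,477,-436,60,-113,477,-436,60,-113,477,-436,60,-113]
  hand: 0
  newtons: 20

```text
clock: 1.9
tcp_pos: [0.4661, -0.1818, 0.1586]
orientation: [1.858, 2.532, 0.0]
contact_force: [0.8, -0.1, -0.2]
grip_width: 0.0852
```

```bash
python3 - <<'E'
from bench import r
from h import *
import pickle
o=r.get_obs();print(o["clock"],o["joints"].round(2),o["tcp_pos"])
S=pickle.load(open("scene0.pkl","rb"))
P=cast(S,[(320.2,192.8),(344.7,192.8),(346.3,216.7),(321.1,217)],.058);print(P,P.mean(0))
print(delta(o,(0.5313,-0.0502),0.1,134.17+90)); print(delta(o,(0.5313,-0.0502),0.006,134.17+90))
E
```

```text
1.9 [ 0.65  0.28 -0.48  1.99  0.16  0.91  0.4 ] [ 0.46608253 -0.18181704  0.15858291]
[[ 0.57635083 -0.05441918  0.058     ]
 [ 0.53378568 -0.09269104  0.058     ]
 [ 0.4870645  -0.04147585  0.058     ]
 [ 0.52806995 -0.00353364  0.058     ]] [ 0.53131774 -0.04802993  0.058     ]
(array([106. , 101.6,  58.6]), np.float64(-26.7), np.float64(17.458051945047448))
(array([106.1, 101.6, 152.6]), np.float64(-26.7), np.float64(17.458051945047448))
```

send_rows:
  moves: [106,101,40,-26.7,106,101,40,-26.7,106,101,40,-26.7,106,101,60,-26.7,106,101,110,-26.7,106,101,150,-26.7,106,101,152,-26.7,106,101,152,-26.7]

```text
clock: 2.9
tcp_pos: [0.5314, -0.0527, 0.0074]
orientation: [1.232, 2.889, 0.0]
contact_force: [0.2, 0.6, 1.2]
grip_width: 0.0852
```

send_rows:
  moves: [0,0,0,0,0,0,0,0,0,0,0,0,0,0,0,0]
  hand: 1
  newtons: 30

```text
clock: 3.4
tcp_pos: [0.5322, -0.0524, 0.0081]
orientation: [1.231, 2.887, 0.001]
contact_force: [-0.3, 0.4, 7.5]
grip_width: 0.0575
```

```bash
python3 - <<'E'
from bench import r
from h import *
import pickle
o=r.get_obs();print(o["clock"],o["joints"].round(2),o["tcp_pos"],o["grip_width"],o["contact_force"],o["moment"])
for n in("scene","top"):
    f=r.grab_frame(n); cv2.imwrite(f"pics/{n}1.png",f["img"][:,:,::-1])
# target for inspection: candidate near camera
print(delta(o,(0.42,0.15),0.30,44.17)) 
E
```

```text
3.4 [ 0.38  0.57 -0.5   2.01  0.44  0.66  0.36] [ 0.53217207 -0.05237716  0.00809927] 0.057484478319390596 [-0.25552977  0.35618034  7.49342721] [ 0.06816899  0.03269283 -0.05073445]
(array([ 222.9,   59.8, -292.4]), np.float64(-0.4), np.float64(43.81552949896828))
```

View pics/scene1.png

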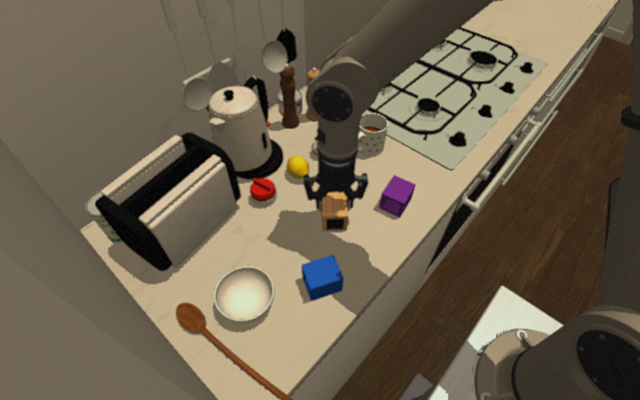

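send_rows:
  moves: [0,0,-60,0,0,0,-120,0,60,20,-160,-5,120,40,-200,-15,170,50,-250,-25,223,60,-300,-25,223,60,-330,-25,223,60,-330,-25]

```text
clock: 4.5
tcp_pos: [0.4196, 0.1536, 0.3405]
orientation: [0.569, 3.082, 0.003]
contact_force: [0.1, 0.1, -2.3]
grip_width: 0.0575
```

```bash
python3 - <<'E'
from bench import r
from h import *
import pickle
o=r.get_obs();print(o["clock"],o["joints"].round(2),o["tcp_pos"],o["grip_width"],o["contact_force"],o["moment"])
f=r.grab_frame("scene"); pickle.dump(f,open("s2.pkl","wb"))
u,v=proj(f,o["tcp_pos"]+[0,0,.02])[0].astype(int);print(u,v)
z=f["img"][max(v-50,0):v+60,max(u-60,0):u+60]; z=cv2.resize(np.clip(255*(z/200)**.5,0,255).astype(np.uint8),None,fx=5,fy=5,interpolation=cv2.INTER_NEAREST)
cv2.imwrite("pics/z2.png",z[:,:,::-1])
E
```

```text
4.5 [ 0.4   0.03 -0.89  1.84  0.03  1.28  0.71] [0.41958612 0.15356155 0.34052302] 0.057487377590709945 [ 0.13494293  0.14394634 -2.2948126 ] [-0.05886727 -0.03329699 -0.04378862]
302 195
```

View pics/z2.png

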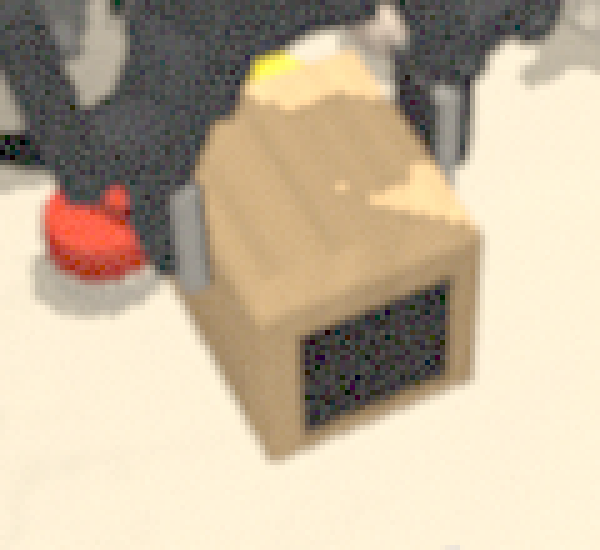

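```bash
python3 - <<'E'
import numpy as np,cv2,pickle
a=np.float32([(268,327),(480,234),(474,379),(276,460)]);b=np.float32([(-29,29),(29,29),(29,-29),(-29,-29)])
H=cv2.getPerspectiveTransform(a,b)
print(cv2.perspectiveTransform(np.float32([[(301,338),(447,281),(446,373),(305,431)]]),H))
f=pickle.load(open("s2.pkl","rb"));u,v=302,195
# rectified, linear gray, zoom coords -> image
A=np.float32([(x/5+u-60-.4,y/5+v-50-.4) for x,y in a])
H2=cv2.getPerspectiveTransform(A,np.float32([(50,50),(630,50),(630,630),(50,630)]))
w=cv2.warpPerspective(f["img"],H2,(680,600+80),flags=cv2.INTER_CUBIC)[:600+0]
g=w.mean(2)
print("horizontal profile mid", g[250:450].mean(0)[40:640:10].astype(int))
print("vertical profile mid", g[:,250:430].mean(1)[40:600:10].astype(int))
E
```

```text
[[[-19.935656  18.82423 ]
  [ 20.541212  16.368338]
  [ 20.952587 -21.404716]
  [-19.970638 -21.317478]]]
horizontal profile mid [ 73  73  73  72  72  73  74  71  62  45  26  13   9  10  10  10  10  11
  14  13  11   9  10  12  13  10   9  12  12  11  10  10  12  13  10  11
  11  10  12  13  13  11  12  12  12  12  12  11  11   8  14  29  48  60
  64  64  61  61  78 110]
vertical profile mid [82 77 72 68 66 66 66 65 64 61 53 41 28 18 12 10 10 11 11 10 10 11 12 13
 13 11 10 10 11 11 10 11 12 13 12 11 11 10 10 10 10 10 10 11 13 12 10  9
 10 14 18 24 33 43 52 59]
```

send_rows:
  moves: [0,0,0,10.6,0,0,0,21,0,0,0,32,0,0,0,42,0,0,0,53,0,0,0,63,0,0,0,74,0,0,0,85]

```text
clock: 5.55
tcp_pos: [0.4189, 0.1483, 0.3344]
orientation: [-2.51, -1.888, 0.005]
contact_force: [-0.6, 0.2, -1.9]
grip_width: 0.0576
```

send_rows:
  moves: [0,0,0,10.6,0,0,0,21,0,0,0,32,0,0,0,42,0,0,0,53,0,0,0,63,0,0,0,74,0,0,0,85]

```text
clock: 6.55
tcp_pos: [0.4189, 0.1483, 0.3344]
orientation: [3.127, -0.29, -0.005]
contact_force: [-0.0, 0.5, -1.7]
grip_width: 0.0568
```

```bash
python3 - <<'E'
from bench import r
from h import *
import pickle
o=r.get_obs();print(o["clock"],o["joints"].round(2),o["tcp_pos"],o["grip_width"],o["contact_force"],o["moment"])
f=r.grab_frame("scene"); pickle.dump(f,open("s3.pkl","wb"))
u,v=proj(f,o["tcp_pos"]+[0,0,.02])[0].astype(int);print(u,v)
z=f["img"][max(v-50,0):v+60,max(u-60,0):u+60]; z=cv2.resize(np.clip(255*(z/200)**.5,0,255).astype(np.uint8),None,fx=5,fy=5,interpolation=cv2.INTER_NEAREST)
cv2.imwrite("pics/z3.png",z[:,:,::-1])
E
```

```text
6.55 [ 0.32  0.03 -0.8   1.85  0.02  1.27 -2.24] [0.41885139 0.14830159 0.33439414] 0.05675334266221372 [-0.01531321  0.50279489 -1.657078  ] [-0.01546692  0.04550958  0.03052599]
306 196
```

View pics/z3.png

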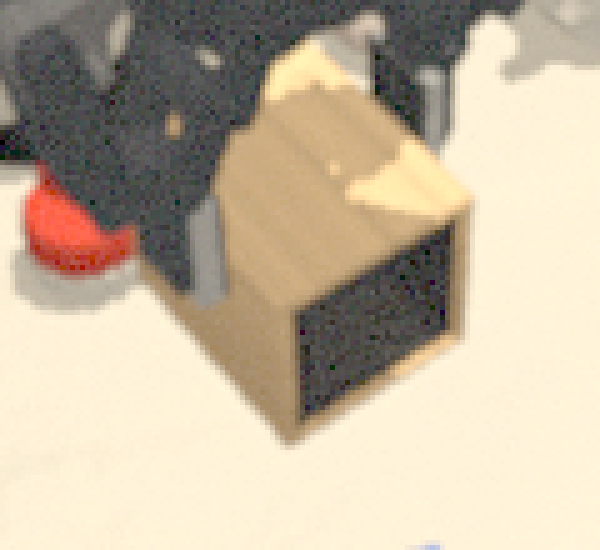

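The first end, at scene zoom (302-447, 281-431), is flush 40 x 40 black, so it is the pad. The other end, at zoom (297-455, 225-420), shows a recessed black opening with a lit inner lip, so it is the hole. It now points about 169°. I'll lay the pot down in the clear area and regrasp it at the hole end.

```bash
python3 - <<'E'
from bench import r
from h import *
o=r.get_obs(); print(delta(o,(0.53,-0.04),0.0085,0),o["orientation"])
E
```

```text
(array([146. , 163. , 325.8]), np.float64(79.0), np.float64(-101.03309633672428)) [ 3.12549277 -0.30186586 -0.00464446]
```

send_rows:
  moves: [40,45,30,-10,75,85,60,-20,110,125,90,-30,146,163,120,-40,146,163,170,-50,146,163,220,-57,146,163,270,-57,146,163,300,-57]

```text
clock: 7.6
tcp_pos: [0.5313, -0.0373, 0.0323]
orientation: [-2.879, -1.251, 0.008]
contact_force: [0.4, 0.4, -0.6]
grip_width: 0.0575
```

```bash
python3 - <<'E'
from bench import r
from h import *
o=r.get_obs(); print(delta(o,(0.53,-0.04),0.0085,136),o["joints"].round(2),o["tcp_pos"])
E
```

```text
(array([-2.8,  0.9, 23.8]), np.float64(1.0), np.float64(-43.015308955395156)) [ 0.45  0.56 -0.63  1.99  0.48  0.74 -1.22] [ 0.53134103 -0.03733572  0.03226617]
```

send_rows:
  moves: [0,0,12,0,0,0,20,0,0,0,23,0,0,0,23,0]

```text
clock: 8.1
tcp_pos: [0.535, -0.0362, 0.014]
orientation: [2.882, 1.249, 0.002]
contact_force: [0.1, 0.4, -1.4]
grip_width: 0.0572
```

send_rows:
  moves: [0,0,0,0,0,0,0,0,0,0,0,0,0,0,-40,0,0,0,-80,0,0,0,-100,0]
  hand: 0

```text
clock: 8.85
tcp_pos: [0.5354, -0.036, 0.1153]
orientation: [2.881, 1.249, 0.004]
contact_force: [-0.8, 0.2, -0.9]
grip_width: 0.0852
```

```bash
python3 - <<'E'
from bench import r
from h import *
import pickle
o=r.get_obs();print(o["clock"],o["tcp_pos"])
for n in("scene","top"):
    f=r.grab_frame(n); pickle.dump(f,open(n+"4.pkl","wb"))
    u,v=proj(f,[.53,-.037,.03])[0].astype(int);print(u,v)
    z=f["img"][max(v-50,0):v+60,max(u-60,0):u+60]; z=cv2.resize(z,None,fx=5,fy=5,interpolation=cv2.INTER_NEAREST)
    cv2.imwrite(f"pics/{n}4.png",z[:,:,::-1])
E
```

```text
8.85 [ 0.53541567 -0.03596977  0.11532508]
330 215
317 218
```

View pics/scene4.png

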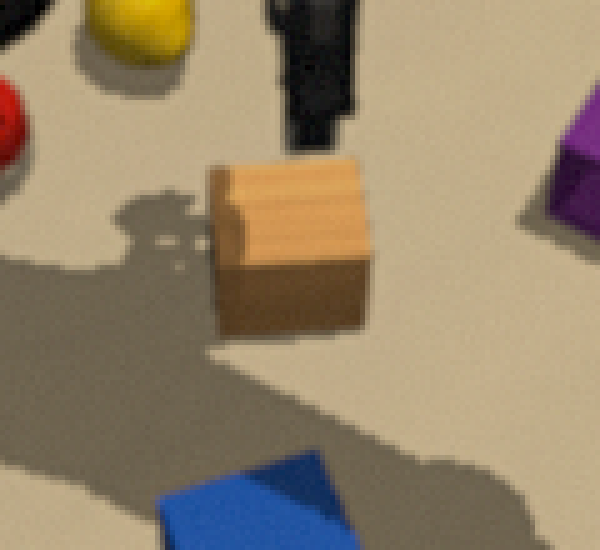

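View pics/top4.png

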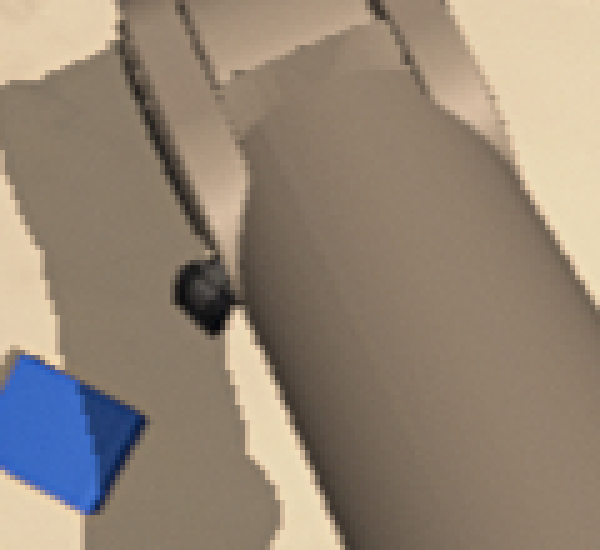

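```bash
python3 - <<'E'
from bench import r
from h import *
import pickle
S=pickle.load(open("scene4.pkl","rb"))
z=np.array([(211,170),(357,158),(371,256),(217,264)],float)/5-.4+[270,165]
P=cast(S,z,.058);print(P.round(4),P.mean(0),np.linalg.norm(np.diff(P,axis=0),axis=1))
e=(P[1]-P[0]+P[2]-P[3]);print(np.degrees(np.arctan2(e[1],e[0]))%360)
zb=np.array([(366,326),(221,338)],float)/5-.4+[270,165];print(cast(S,zb,0.0))
o=r.get_obs();R=Ro.from_rotvec(o["orientation"]).as_matrix();print(R.round(3))
E
```

```text
[[ 0.5791 -0.0284  0.058 ]
 [ 0.5336 -0.079   0.058 ]
 [ 0.4928 -0.0397  0.058 ]
 [ 0.5407  0.0093  0.058 ]] [ 0.53653016 -0.03446122  0.058     ] [0.06797386 0.05666999 0.06848432]
226.8194750300147
[[ 0.49363006 -0.04178416  0.        ]
 [ 0.53970712  0.00870376  0.        ]]
[[ 0.684  0.729  0.004]
 [ 0.729 -0.684 -0.001]
 [ 0.002  0.003 -1.   ]]
```

send_rows:
  moves: [-38,0,40,0,-38,0,60,0,-38,0,73,0,-38,0,73,0]
  newtons: 20

```text
clock: 9.45
tcp_pos: [0.5082, -0.0628, 0.0392]
orientation: [-2.88, -1.25, 0.002]
contact_force: [0.1, -0.2, -0.4]
grip_width: 0.0853
```

send_rows:
  moves: [0,0,0,0,0,0,0,0,0,0,0,0,0,0,0,0]
  hand: 0.33

```text
clock: 9.95
tcp_pos: [0.5086, -0.0639, 0.0406]
orientation: [2.882, 1.249, 0.001]
contact_force: [-0.3, 0.1, -0.2]
grip_width: 0.0573
```

```bash
cat > look.py <<'E'
import sys
from bench import r
from h import *
import pickle
tag=sys.argv[1]; n=sys.argv[2] if len(sys.argv)>2 else "scene"
o=r.get_obs();print(o["clock"],o["tcp_pos"],o["grip_width"],o["contact_force"].round(2),o["joints"].round(2))
f=r.grab_frame(n); pickle.dump(f,open(tag+".pkl","wb"))
u,v=proj(f,[.53,-.04,.04])[0].astype(int);print(u-60,v-60)
z=f["img"][max(v-60,0):v+60,max(u-60,0):u+60]; z=cv2.resize(np.clip(255*(z/220)**.7,0,255).astype(np.uint8),None,fx=5,fy=5,interpolation=cv2.INTER_NEAREST)
cv2.imwrite(f"pics/{tag}.png",z[:,:,::-1])
E
python3 look.py l5
```

```text
9.95 [ 0.50859114 -0.06389818  0.04057672] 0.05729775177217908 [-0.35  0.07 -0.18] [ 0.52  0.52 -0.64  2.04  0.46  0.73 -1.17]
271 151
```

View pics/l5.png

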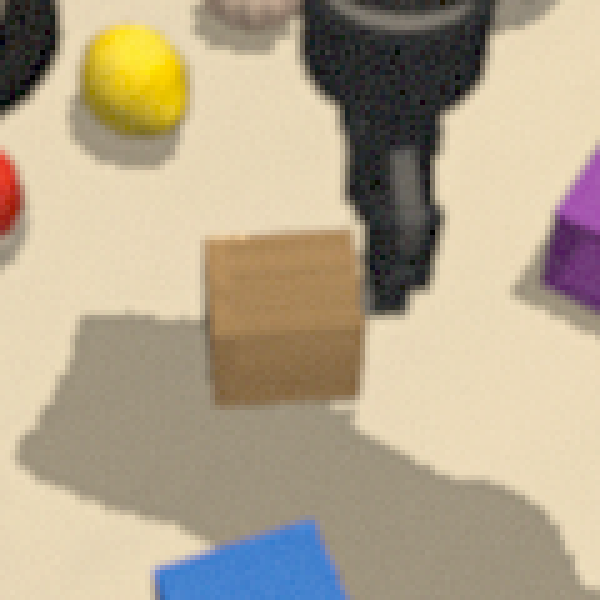

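```bash
python3 - <<'E'
from h import *
import pickle
f=pickle.load(open("l5.pkl","rb"))
t=np.array([0.5086,-0.0639,0]);x=np.array([.684,.729,0]);y=np.array([.729,-.684,0])
for s in(1,-1):
  for sx in(-11,11):
    for z in(.04,.05,.06): 
      p=t+x*sx/1000+y*s*.0287+[0,0,z]; print(s,sx,z,((proj(f,p)[0]-[271,151]+.4)*5).round())
c=np.array([.5365,-.0345,.058])
for p in(c-x*.035-y*.029,c-x*.035+y*.029): print(((proj(f,p)[0]-[271,151]+.4)*5).round())
E
```

```text
1 -11 0.04 [386. 250.]
1 -11 0.05 [388. 236.]
1 -11 0.06 [389. 223.]
1 11 0.04 [340. 253.]
1 11 0.05 [341. 239.]
1 11 0.06 [342. 226.]
-1 -11 0.04 [403. 348.]
-1 -11 0.05 [405. 335.]
-1 -11 0.06 [406. 322.]
-1 11 0.04 [355. 351.]
-1 11 0.05 [356. 338.]
-1 11 0.06 [357. 325.]
[369. 327.]
[353. 227.]
```

```bash
python3 - <<'E'
from h import *
import pickle
f=pickle.load(open("s3.pkl","rb"))
R=Ro.from_rotvec([ 3.12549277,-0.30186586,-0.00464446]).as_matrix();t=np.array([0.4189,0.1483,0.3344])
print(R.round(2))
for s in(1,-1):
  for sx in(-11,11):
    for z in(0,-.02,-.04): 
      p=t+R@np.array([sx/1000,s*.0285,z]); print(s,sx,z,((proj(f,p)[0]-[246,146]+.4)*5).round())
E
```

```text
[[ 0.98 -0.19 -0.  ]
 [-0.19 -0.98 -0.  ]
 [-0.    0.   -1.  ]]
1 -11 0 [418. 277.]
1 -11 -0.02 [419. 228.]
1 -11 -0.04 [421. 175.]
1 11 0 [368. 227.]
1 11 -0.02 [367. 177.]
1 11 -0.04 [367. 124.]
-1 -11 0 [240. 383.]
-1 -11 -0.02 [235. 335.]
-1 -11 -0.04 [230. 284.]
-1 11 0 [192. 328.]
-1 11 -0.02 [185. 279.]
-1 11 -0.04 [179. 227.]
```

```bash
python3 - <<'E'
from h import *
import pickle
f=pickle.load(open("s3.pkl","rb"))
R=Ro.from_rotvec([ 3.12549277,-0.30186586,-0.00464446]).as_matrix();t=np.array([0.4189,0.1483,0.3344])
for q in([-35,-29,8],[-35,29,8],[-35,-29,-50],[-35,29,-50],[-11,-29,-50],[11,-29,-50],[0,-29,8]):
  p=t+R@(np.array(q)/1000); print(q,((proj(f,p)[0]-[246,146]+.4)*5).round())
E
python3 - <<'E'
import cv2
a=cv2.imread('pics/z3.png');cv2.imwrite('pics/z3b.png',cv2.resize(a[150:460,120:500],None,fx=2,fy=2,interpolation=cv2.INTER_CUBIC))
E
```

```text
[-35, -29, 8] [295. 465.]
[-35, 29, 8] [475. 352.]
[-35, -29, -50] [286. 324.]
[-35, 29, -50] [486. 206.]
[-11, -29, -50] [226. 258.]
[11, -29, -50] [173. 201.]
[0, -29, 8] [216. 375.]
```

View pics/z3b.png

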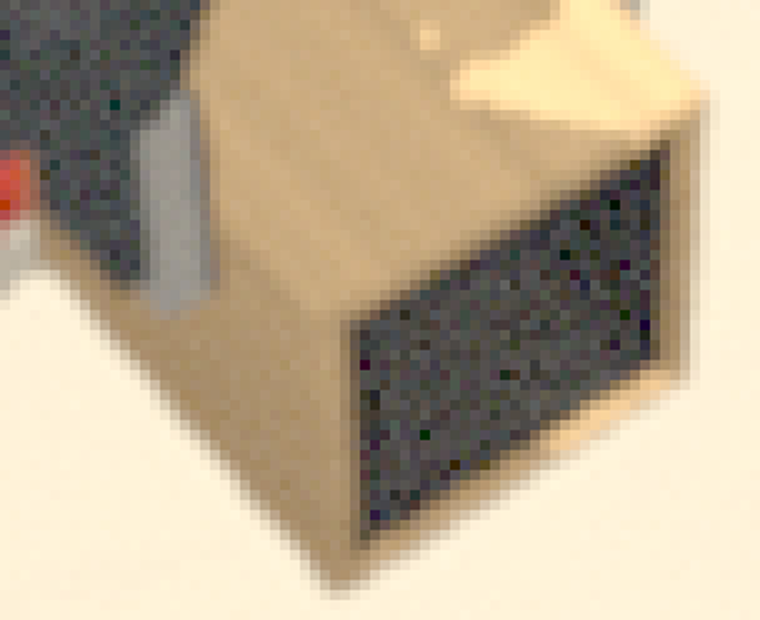

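send_rows:
  moves: [0,0,0,0,3,0,0,0,3,0,17,0,3,0,17,0]
  hand: 0.2

```text
clock: 10.5
tcp_pos: [0.509, -0.0615, 0.0216]
orientation: [-2.881, -1.249, 0.004]
contact_force: [-0.5, 0.0, -0.2]
grip_width: 0.0685
```

send_rows:
  moves: [0,0,0,0,0,0,0,0,0,0,0,0]
  hand: 0.34

```text
clock: 10.88
tcp_pos: [0.5105, -0.0615, 0.0234]
orientation: [2.882, 1.249, 0.0]
contact_force: [-0.9, 1.3, -0.7]
grip_width: 0.0568
```

```bash
python3 look.py l6
```

```text
10.875 [ 0.51049928 -0.06154947  0.0233729 ] 0.05678383161522978 [-0.87  1.29 -0.72] [ 0.49  0.55 -0.62  2.04  0.49  0.7  -1.19]
271 151
```

View pics/l6.png

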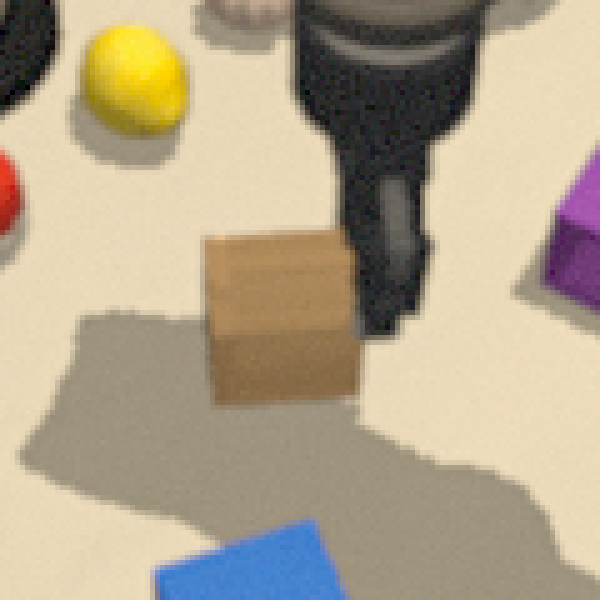

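send_rows:
  moves: [0,0,0,0,6,0,1,0,6,0,1,0]
  hand: 0.2

```text
clock: 11.3
tcp_pos: [0.5152, -0.0566, 0.0224]
orientation: [-2.882, -1.25, -0.001]
contact_force: [0.0, -0.2, -0.4]
grip_width: 0.0682
```

send_rows:
  moves: [0,0,0,0,0,0,0,0,0,0,0,0]
  hand: 0.36

```text
clock: 11.68
tcp_pos: [0.5148, -0.0571, 0.0225]
orientation: [2.882, 1.249, 0.001]
contact_force: [-0.0, 0.2, 4.0]
grip_width: 0.0567
```

send_rows:
  moves: [0,0,-6,0,2,0,-14,0,4,0,-22,0,6,0,-28,0,8,0,-32,0]

```text
clock: 12.3
tcp_pos: [0.5203, -0.0513, 0.0548]
orientation: [2.882, 1.249, 0.001]
contact_force: [0.5, -0.6, -1.5]
grip_width: 0.057
```

```bash
python3 look.py l7
```

```text
12.3 [ 0.52029148 -0.05133383  0.05479976] 0.05695922927540138 [ 0.46 -0.6  -1.49] [ 0.5   0.51 -0.65  2.01  0.45  0.76 -1.17]
271 151
```

View pics/l7.png

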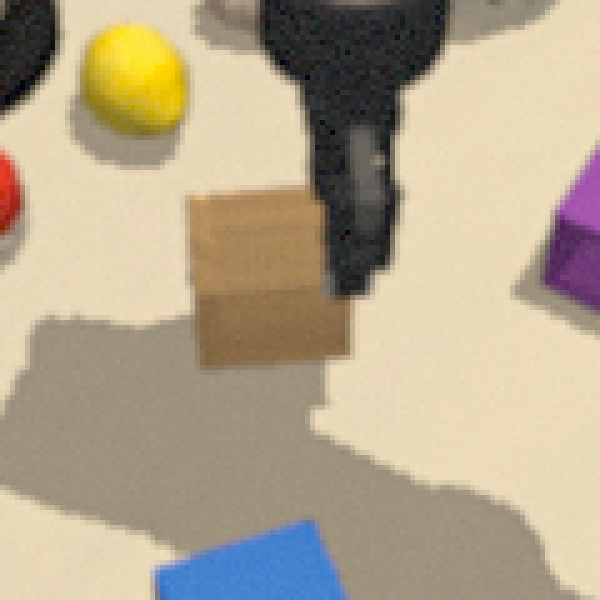

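send_rows:
  moves: [0,0,0,0]
  hand: 0.345

```text
clock: 12.48
tcp_pos: [0.5201, -0.0514, 0.0543]
orientation: [2.882, 1.249, 0.0]
contact_force: [-0.6, 0.3, -2.0]
grip_width: 0.0567
```

send_rows:
  moves: [0,0,0,0]
  hand: 0.338

```text
clock: 12.6
tcp_pos: [0.5198, -0.0515, 0.054]
orientation: [-2.882, -1.249, 0.001]
contact_force: [-0.8, -0.1, -2.0]
grip_width: 0.0567
```

send_rows:
  moves: [0,0,0,0]
  hand: 0.333

```text
clock: 12.72
tcp_pos: [0.5198, -0.0514, 0.0541]
orientation: [-2.882, -1.249, 0.001]
contact_force: [0.3, 0.6, -1.5]
grip_width: 0.0573
```

```bash
python3 look.py l8
```

```text
12.725 [ 0.51982253 -0.05144945  0.0540547 ] 0.05731178075187779 [ 0.27  0.56 -1.5 ] [ 0.5   0.51 -0.65  2.01  0.45  0.76 -1.17]
271 151
```

View pics/l8.png

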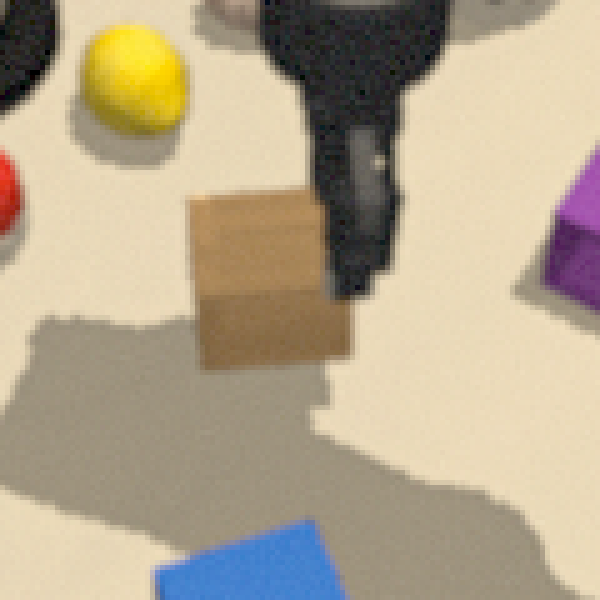

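send_rows:
  moves: [0,0,0,0]
  hand: 0.328

```text
clock: 12.9
tcp_pos: [0.5199, -0.0514, 0.0542]
orientation: [-2.883, -1.249, 0.0]
contact_force: [-0.7, -0.4, -1.6]
grip_width: 0.057
```

send_rows:
  moves: [0,0,0,0]
  hand: 0.325

```text
clock: 13.02
tcp_pos: [0.5202, -0.0513, 0.0543]
orientation: [2.883, 1.249, 0.001]
contact_force: [-0.6, 0.8, -1.4]
grip_width: 0.0579
```

```bash
python3 look.py l9
```

```text
13.025 [ 0.52020672 -0.05130415  0.05433927] 0.05790628912172201 [-0.56  0.79 -1.38] [ 0.5   0.51 -0.65  2.01  0.45  0.76 -1.17]
271 151
```

View pics/l9.png

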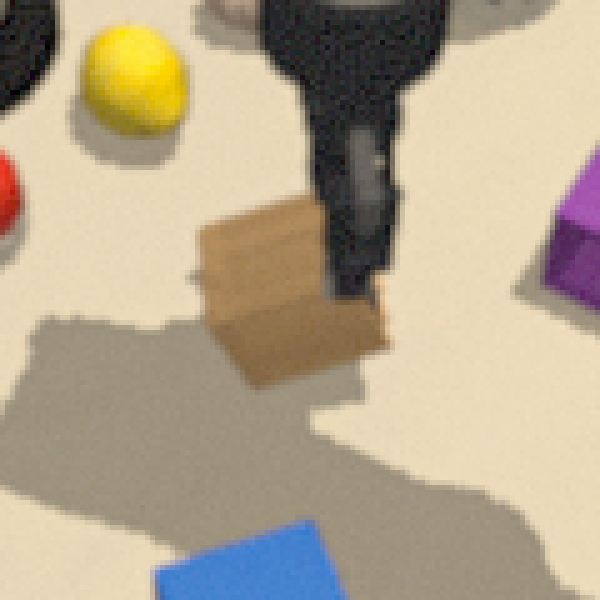

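send_rows:
  moves: [0,0,-4,0,0,0,-8,0]

```text
clock: 13.32
tcp_pos: [0.52, -0.0515, 0.0626]
orientation: [2.883, 1.249, -0.0]
contact_force: [-0.4, 0.4, -1.7]
grip_width: 0.0576
```

```bash
python3 look.py l10
```

```text
13.325 [ 0.51996833 -0.05151078  0.06255354] 0.057551186783097716 [-0.35  0.45 -1.69] [ 0.51  0.5  -0.66  2.    0.43  0.78 -1.16]
271 151
```

View pics/l10.png

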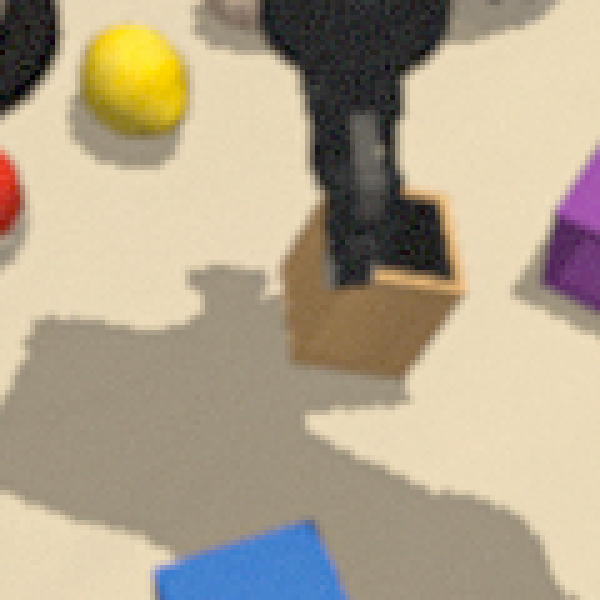

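send_rows:
  moves: [0,0,6,0,0,0,12,0,0,0,17,0,0,0,22,0]

```text
clock: 13.88
tcp_pos: [0.5213, -0.0515, 0.0413]
orientation: [2.881, 1.248, 0.002]
contact_force: [-2.8, -0.9, 17.6]
grip_width: 0.0575
```

```bash
python3 look.py l11
```

```text
13.875 [ 0.52128284 -0.0515259   0.04133823] 0.05752535362056391 [-2.84 -0.92 17.64] [ 0.49  0.53 -0.64  2.01  0.47  0.74 -1.19]
271 151
```

View pics/l11.png

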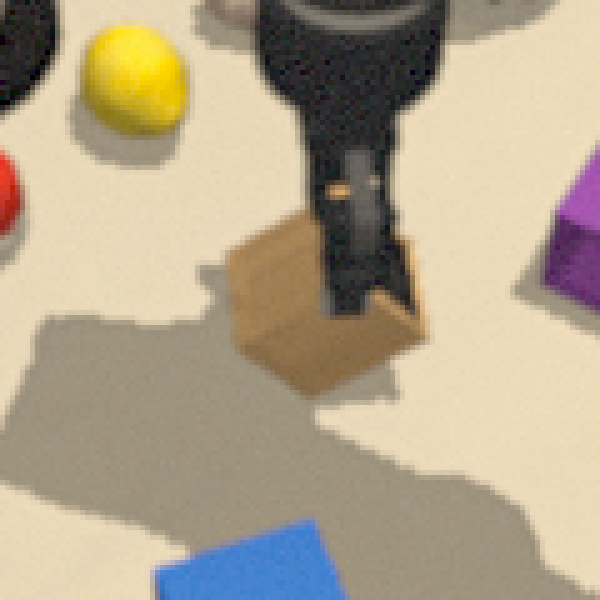

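send_rows:
  moves: [0,0,-10,0,0,0,-20,0,0,0,-26,0,0,0,-26,0,0,0,-26,0,0,0,-26,0]

```text
clock: 14.68
tcp_pos: [0.5197, -0.0514, 0.066]
orientation: [-2.882, -1.249, 0.001]
contact_force: [0.4, -0.8, -1.4]
grip_width: 0.0576
```

send_rows:
  moves: [0,0,0,0]
  hand: 0.335

```text
clock: 14.8
tcp_pos: [0.5199, -0.0514, 0.0661]
orientation: [-2.882, -1.249, 0.001]
contact_force: [0.3, 1.4, -2.6]
grip_width: 0.0575
```

```bash
python3 look.py l12
```

```text
14.8 [ 0.51985845 -0.05138793  0.06605587] 0.05746064777962438 [ 0.35  1.41 -2.62] [ 0.51  0.5  -0.66  2.    0.43  0.78 -1.16]
271 151
```

View pics/l12.png

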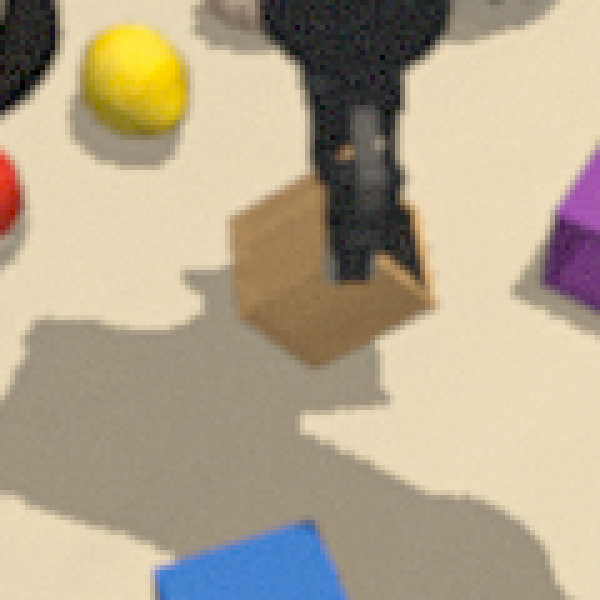

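send_rows:
  moves: [3,0,8,0,8,0,15,0,14,0,17,0,20,0,17,0,26,0,17,0,32,0,18,0,38,0,19,0]
  hand: 0.33

```text
clock: 15.72
tcp_pos: [0.5464, -0.0234, 0.0473]
orientation: [2.882, 1.249, 0.0]
contact_force: [-0.7, -0.4, -1.9]
grip_width: 0.0572
```

```bash
python3 look.py l13
```

```text
15.725 [ 0.54638649 -0.02338306  0.0473429 ] 0.05717988429397788 [-0.69 -0.36 -1.85] [ 0.43  0.56 -0.64  1.96  0.46  0.78 -1.23]
271 151
```

View pics/l13.png

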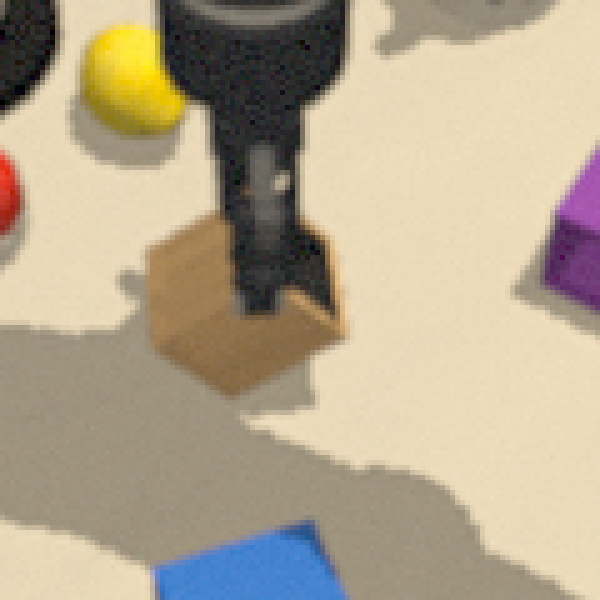

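```bash
cat >> h.py <<'E'
def nearface(f,o,uv):
    """pixels on near side face (tool y=-29mm) -> (tool x mm rel TCP, world z mm)"""
    R=Ro.from_rotvec(o["orientation"]).as_matrix(); x=R[:,0];y=R[:,1];t=o["tcp_pos"]
    W=f["world_to_cam"]; c=-W[:3,:3].T@W[:3,3]; out=[]
    for p in uv:
        q=cast(f,[p],0.0)[0]; d=q-c; q0=t-y*.029; s=((q0-c)@y)/(d@y); P=c+s*d; out.append(((P-t)@x*1000,P[2]*1000))
    return np.array(out).round(1)
E
python3 - <<'E'
from bench import r
from h import *
import pickle
o=r.get_obs(); f=pickle.load(open("l13.pkl","rb"))
zz=np.array([(155,347),(233,397),(346,335),(262,312)])/5-.4+[271,151]
print(o["orientation"],nearface(f,o,zz))
E
```

```text
[-2.88189923e+00 -1.24996184e+00 -1.73196804e-03] [[ 44.5  55. ]
 [ 10.   11.6]
 [-40.6  53.9]
 [ -2.9  75.2]]
```

send_rows:
  moves: [3,0,8,0,6,0,12,0,12,0,13,0,18,0,14,0,24,0,15,0,30,0,17,0]

```text
clock: 16.52
tcp_pos: [0.5693, -0.0001, 0.0331]
orientation: [2.881, 1.249, 0.008]
contact_force: [-1.8, 1.7, 19.5]
grip_width: 0.0574
```

```bash
python3 look.py l14
```

```text
16.525 [ 5.69316320e-01 -6.38792508e-05  3.31065581e-02] 0.057427370813677214 [-1.76  1.7  19.52] [ 0.36  0.6  -0.62  1.91  0.49  0.77 -1.28]
271 151
```

View pics/l14.png

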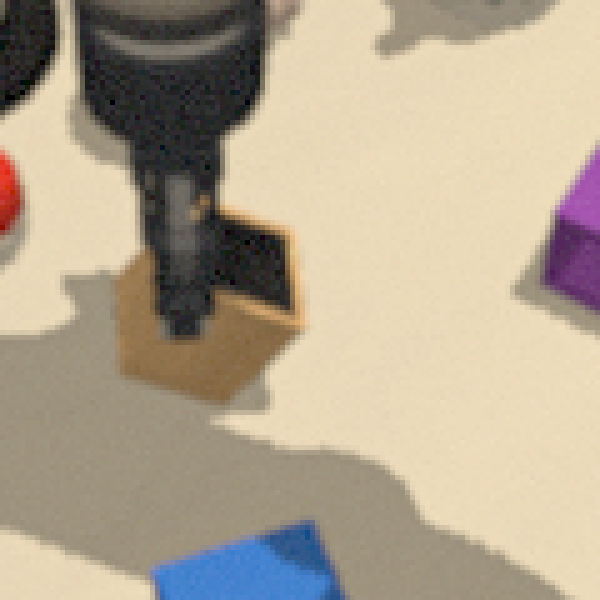

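```bash
python3 - <<'E'
from bench import r
from h import *
import pickle
o=r.get_obs(); f=pickle.load(open("l14.pkl","rb"))
zz=np.array([(120,373),(225,402),(304,328),(183,338)])/5-.4+[271,151]
print(nearface(f,o,zz))
E
```

```text
[[ 28.3  35.7]
 [-19.    6.4]
 [-54.2  60.2]
 [ -0.6  59. ]]
```

send_rows:
  moves: [6,0,1,0,12,0,4,0,18,0,8,0,24,0,12,0,27,0,14,0,27,0,14,0]

```text
clock: 17.32
tcp_pos: [0.5886, 0.0207, 0.0186]
orientation: [2.882, 1.251, 0.012]
contact_force: [1.5, 4.2, 12.3]
grip_width: 0.0577
```

```bash
python3 look.py l15
```

```text
17.325 [0.58864766 0.02074483 0.01864976] 0.05767613794681736 [ 1.49  4.19 12.3 ] [ 0.31  0.65 -0.6   1.88  0.51  0.77 -1.32]
271 151
```

View pics/l15.png

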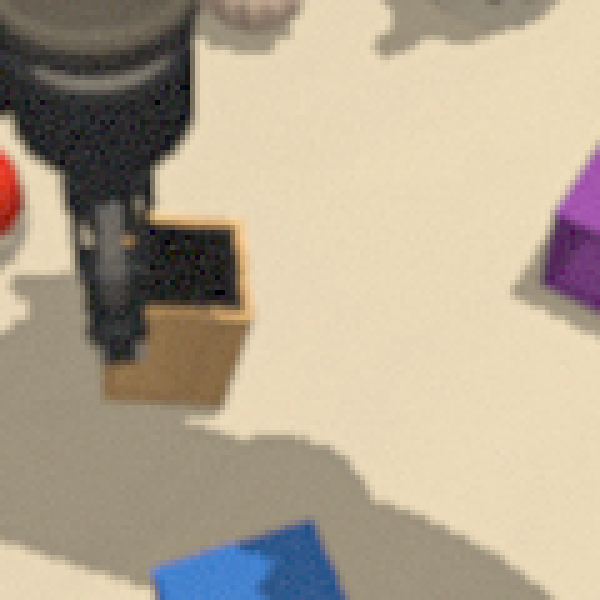

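send_rows:
  moves: [0,0,0,0,0,0,0,0,0,0,0,0,0,0,-30,0,0,0,-80,0,-80,0,-120,0,-140,0,-140,0,-140,0,-140,0]
  hand: 0

```text
clock: 18.38
tcp_pos: [0.4871, -0.0873, 0.1568]
orientation: [2.883, 1.243, -0.002]
contact_force: [-0.1, -0.2, -0.6]
grip_width: 0.0855
```

```bash
python3 look.py l16; python3 look.py t16 top
```

```text
18.375 [ 0.48712516 -0.0872555   0.15684636] 0.08552380924769111 [-0.1  -0.22 -0.58] [ 0.67  0.32 -0.74  1.99  0.27  0.93 -0.96]
271 151
18.425 [ 0.48597376 -0.0893183   0.15729779] 0.08534414600314492 [-1.5  -2.05 -0.06] [ 0.68  0.32 -0.74  1.99  0.27  0.93 -0.96]
258 158
```

View pics/l16.png

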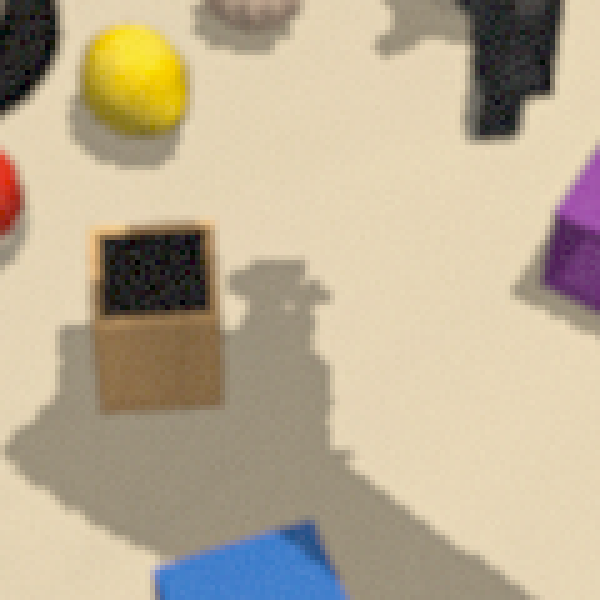

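View pics/t16.png

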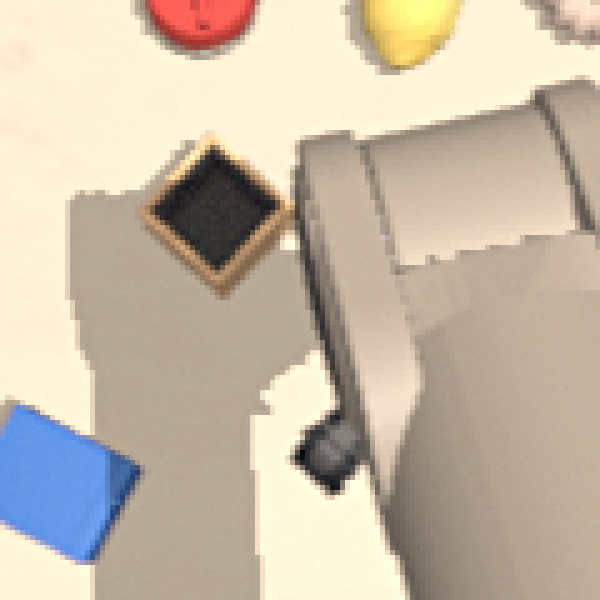

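The pot stands upright with its hole up: the mouth is at scene zoom (90-220, 222-320), and the top view shows recessed walls. Next I'll measure the rim.

```bash
python3 - <<'E'
from bench import r
from h import *
import pickle
S=pickle.load(open("l16.pkl","rb"));T=pickle.load(open("t16.pkl","rb"))
for f,z,off in((S,[(90,229),(214,222),(222,318),(96,320)],(271,151)),(T,[(140,212),(213,134),(291,212),(222,290)],(258,158))):
    P=cast(f,np.array(z)/5-.4+off,.070);print(P.round(4).tolist(),P.mean(0).round(4),np.linalg.norm(np.diff(P,axis=0),axis=1).round(4))
    e=P[1]-P[0]+P[2]-P[3];print(np.degrees(np.arctan2(e[1],e[0]))%90)
# dark mask of hole in scene/top
for f,off in((S,(271,151)),(T,(258,158))):
    g=f["img"].max(2); m=(g<45).astype(np.uint8); u0,v0=off
    k=np.zeros_like(m); k[v0+20:v0+70,u0+15:u0+60]=m[v0+20:v0+70,u0+15:u0+60]
    c=max(cv2.findContours(k,0,2)[0],key=cv2.contourArea); R=cv2.minAreaRect(c); B=cv2.boxPoints(R)
    print(R, cast(f,B,.069).mean(0).round(4))
o=r.get_obs();print(o["tcp_pos"],o["joints"].round(2),Ro.from_rotvec(o["orientation"]).as_matrix().round(3))
E
```

```text
[[0.6159, 0.0092, 0.07], [0.5768, -0.0316, 0.07], [0.5372, 0.0063, 0.07], [0.5774, 0.044, 0.07]] [0.5768 0.007  0.07  ] [0.0565 0.0548 0.0551]
44.64966099405103
[[0.5751, 0.0448, 0.07], [0.6153, 0.0066, 0.07], [0.5735, -0.0331, 0.07], [0.5338, 0.003, 0.07]] [0.5744 0.0053 0.07  ] [0.0555 0.0577 0.0537]
47.13203526263368
((301.189697265625, 205.27586364746094), (15.363415718078613, 20.927461624145508), 85.2363510131836) [0.5777 0.0078 0.069 ]
((300.7500305175781, 199.25001525878906), (16.970561981201172, 17.677669525146484), 45.0) [0.5765 0.0057 0.069 ]
[ 0.48758517 -0.08755795  0.15686114] [ 0.67  0.32 -0.74  1.99  0.27  0.93 -0.96] [[ 0.687  0.726 -0.   ]
 [ 0.726 -0.687 -0.003]
 [-0.002  0.002 -1.   ]]
```

```bash
python3 - <<'E'
from bench import r
from h import *
o=r.get_obs(); print(delta(o,(0.5938,-0.0106),0.100,136),o["clock"])
E
```

```text
(array([129. ,  24.1,  56.6]), np.float64(0.6), np.float64(-43.430317463133164)) 18.475
```

send_rows:
  moves: [50,10,10,0.6,100,20,10,0.6,129,24,20,0.6,129,24,50,0.6,129,24,56,0.6,129,24,56,0.6]
  hand: 0.59

```text
clock: 19.23
tcp_pos: [0.5947, -0.0062, 0.0999]
orientation: [-2.888, -1.234, 0.001]
contact_force: [-0.4, -0.0, -0.0]
grip_width: 0.0353
```

```bash
python3 look.py l17; python3 look.py t17 top
```

```text
19.225 [ 0.59468942 -0.00622991  0.09992232] 0.035337352549882406 [-0.37 -0.03 -0.01] [ 0.41  0.55 -0.67  1.81  0.42  0.93 -1.21]
271 151
19.275 [ 0.59520865 -0.00637308  0.10071209] 0.03497171934472671 [ 0.07 -0.9   0.06] [ 0.41  0.55 -0.67  1.81  0.42  0.93 -1.21]
258 158
```

View pics/l17.png

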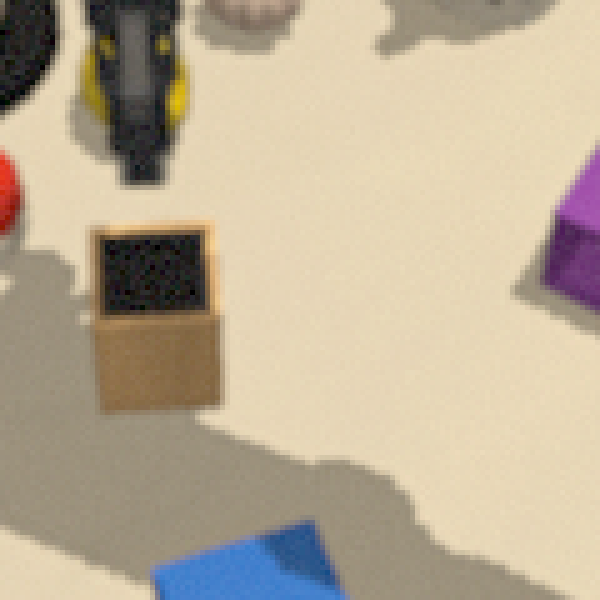

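View pics/t17.png

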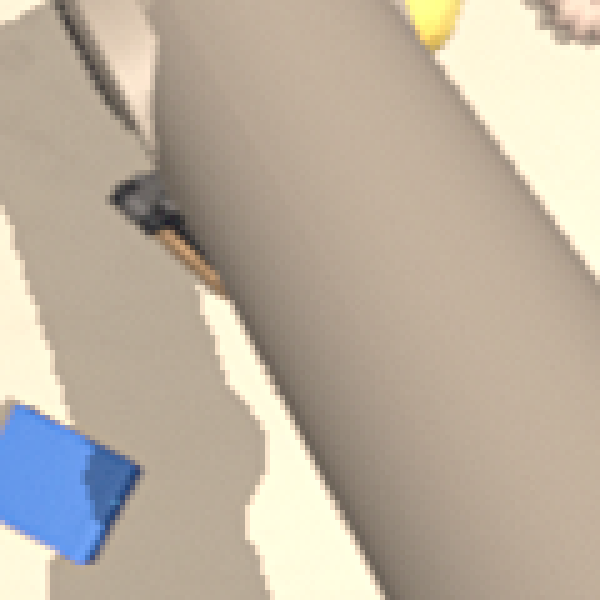

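```bash
python3 - <<'E'
from bench import r
from h import *
import pickle
f=pickle.load(open("l17.pkl","rb"))
o=[r.get_obs() for _ in range(1)][0]
R=Ro.from_rotvec(o["orientation"]).as_matrix();t=o["tcp_pos"];print(t,o["clock"])
W=f["world_to_cam"]; c=-W[:3,:3].T@W[:3,3]
for Y in(-.0175,-.025,-.032):
  for p in((122,184),(165,184)):
    q=cast(f,[np.array(p)/5-.4+[271,151]],0.0)[0]; d=q-c; n=R[:,1]; s=((t+n*Y-c)@n)/(d@n); P=c+s*d
    print(Y,p,(R.T@(P-t)*1000).round(1),P.round(4))
print(delta(o,(0.5936,-0.0108),0.1,136))
E
```

```text
[ 0.59549938 -0.00645799  0.10115923] 19.325
-0.0175 (122, 184) [  8.8 -17.5 -23.2] [0.5889 0.012  0.1243]
-0.0175 (165, 184) [ -9.5 -17.5 -21.6] [ 0.5763 -0.0012  0.1228]
-0.025 (122, 184) [  8.6 -25.  -31.8] [0.5833 0.017  0.1329]
-0.025 (165, 184) [ -9.4 -25.  -30.2] [0.5709 0.0041 0.1314]
-0.032 (122, 184) [  8.4 -32.  -39.8] [0.5782 0.0217 0.1409]
-0.032 (165, 184) [ -9.3 -32.  -38.3] [0.5659 0.0089 0.1394]
(array([-4.5,  1.6,  1.2]), np.float64(0.2), np.float64(-43.75552786619144))
```

send_rows:
  moves: [-4.5,1.5,15,0.2,-4.5,1.5,35,0.2,-4.5,1.5,45,0.2,-4.5,1.5,45,0.2]

```text
clock: 19.82
tcp_pos: [0.592, -0.0107, 0.0539]
orientation: [-2.89, -1.229, 0.003]
contact_force: [0.4, 0.3, -0.2]
grip_width: 0.035
```

```bash
python3 look.py l18
```

```text
19.825 [ 0.59200847 -0.01074928  0.05392712] 0.03498799813851039 [ 0.39  0.28 -0.24] [ 0.39  0.61 -0.64  1.84  0.47  0.85 -1.25]
271 151
```

View pics/l18.png

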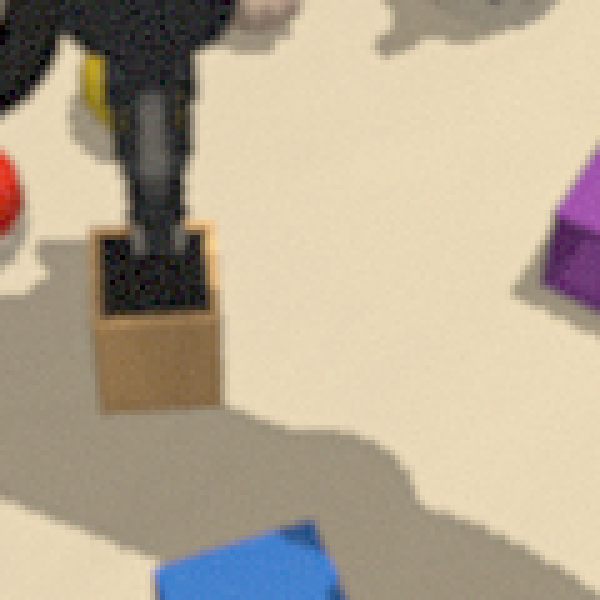

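send_rows:
  moves: [0,0,8,0,0,0,16,0,0,0,24,0,0,0,30,0,0,0,33,0,0,0,33,0]

```text
clock: 20.62
tcp_pos: [0.5929, -0.0107, 0.0221]
orientation: [-2.891, -1.229, 0.0]
contact_force: [1.5, -0.0, 1.0]
grip_width: 0.0347
```

```bash
python3 look.py l19
```

```text
20.625 [ 0.59285173 -0.01074984  0.02209073] 0.03469393761593545 [ 1.53 -0.04  0.97] [ 0.37  0.65 -0.61  1.86  0.51  0.79 -1.28]
271 151
```

View pics/l19.png

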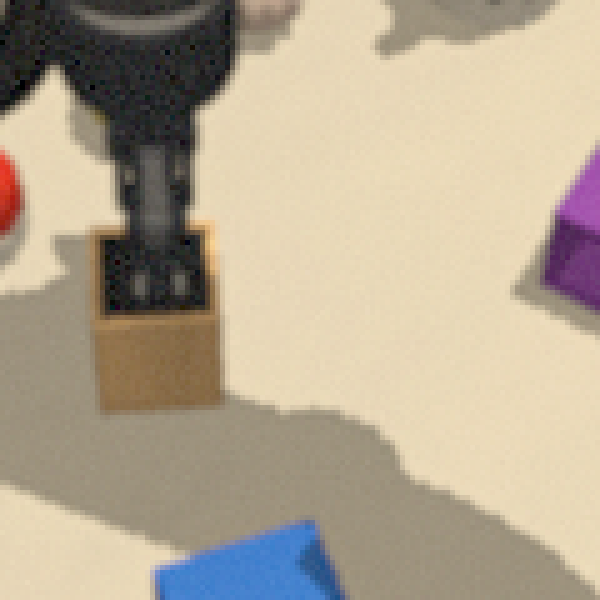

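send_rows:
  moves: [0,0,0,0,0,0,0,0,0,0,0,0,0,0,0,0,0,0,0,0]
  hand: 1
  newtons: 45

```text
clock: 21.3
tcp_pos: [0.5932, -0.0106, 0.0227]
orientation: [2.891, 1.229, 0.001]
contact_force: [-1.9, 1.0, 4.9]
grip_width: 0.0076
```

```bash
python3 look.py l20
```

```text
21.3 [ 0.59315626 -0.01062599  0.02265869] 0.007619746748643038 [-1.88  0.95  4.88] [ 0.37  0.65 -0.61  1.86  0.51  0.79 -1.28]
271 151
```

View pics/l20.png

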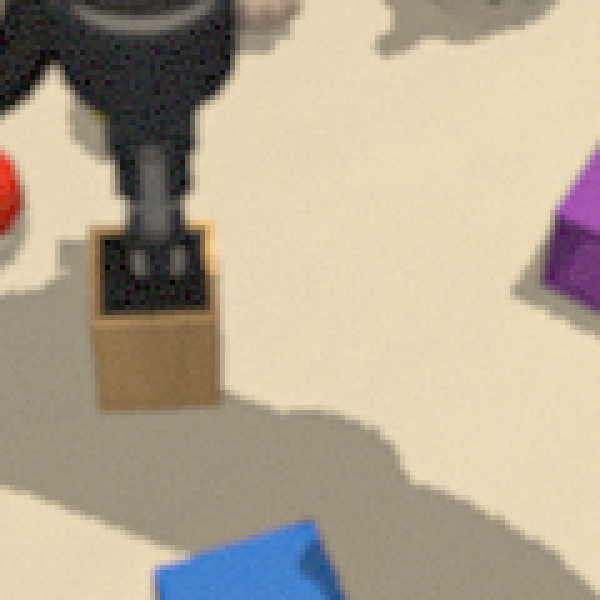

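send_rows:
  moves: [0,0,-5,0,0,0,-15,0,0,0,-30,0,0,0,-48,0,0,0,-66,0,0,0,-84,0,0,0,-96,0,0,0,-101,0]

```text
clock: 22.35
tcp_pos: [0.5933, -0.0108, 0.1243]
orientation: [2.891, 1.229, 0.002]
contact_force: [-0.5, 0.3, -1.3]
grip_width: 0.008
```

send_rows:
  moves: [0,0,0,0,0,0,0,0]

```text
clock: 22.6
tcp_pos: [0.5924, -0.0109, 0.1226]
orientation: [-2.891, -1.229, 0.002]
contact_force: [0.4, 0.4, -2.8]
grip_width: 0.008
```

```bash
sed -i 's/-.04,.04\]/-.01,.10]/' look.py; python3 look.py l21; python3 look.py t21 top
```

```text
22.6 [ 0.59244258 -0.01092079  0.12259524] 0.008047471508580534 [ 0.35  0.42 -2.8 ] [ 0.43  0.52 -0.69  1.8   0.4   0.96 -1.19]
262 143
22.65 [ 0.59246015 -0.01087215  0.12256037] 0.007768597935910317 [-0.49 -0.52 -2.76] [ 0.43  0.52 -0.69  1.8   0.4   0.96 -1.19]
246 155
```

View pics/l21.png

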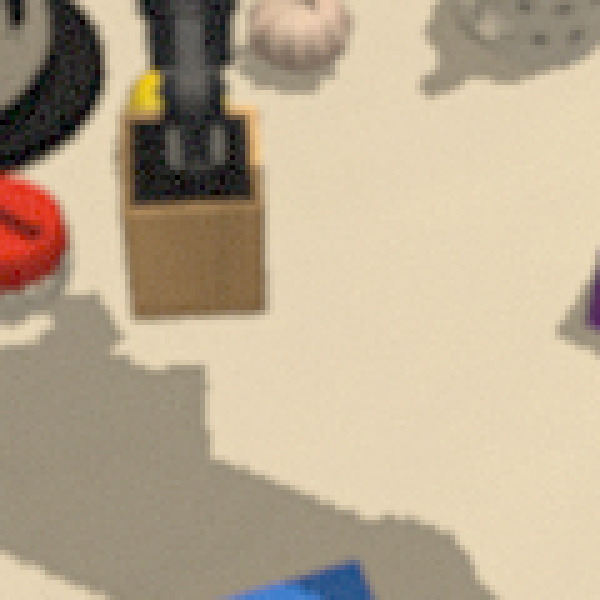

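View pics/t21.png

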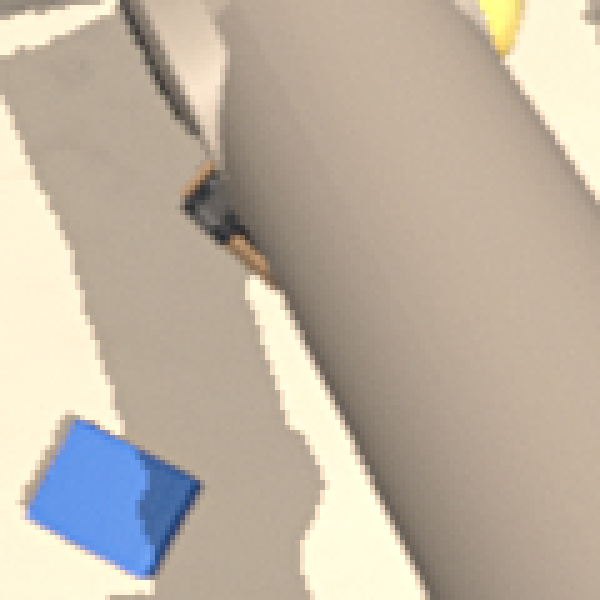

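```bash
python3 - <<'E'
from bench import r
from h import *
import pickle
f=pickle.load(open("l21.pkl","rb")); o=r.get_obs()
R=Ro.from_rotvec(o["orientation"]).as_matrix();t=o["tcp_pos"]; n=R[:,1];W=f["world_to_cam"]; c=-W[:3,:3].T@W[:3,3]
for Y in(-.0515,-.0535,-.0555):
  out=[]
  for p in((125,206),(264,204),(264,313),(133,319)):
    q=cast(f,[np.array(p)/5-.4+[262,143]],0.0)[0]; d=q-c; s=((t+n*Y-c)@n)/(d@n); P=c+s*d
    out.append((round((P-t)@R[:,0]*1000,1),round(P[2]*1000,1)))
  print(Y,out)
# mouth far corners on level plane z=.17
P=cast(f,np.array([(122,108),(258,104),(264,204),(125,206)])/5-.4+[262,143],.17);print(P.round(4),np.linalg.norm(np.diff(P,axis=0),axis=1))
# predicted level pot
pc=t-n*.0245; 
x=R[:,0]
for z in(.1,.17):
  q=[np.r_[(pc+x*a*.029+n*b*.029)[:2],z] for a,b in((1,-1),(-1,-1),(-1,1),(1,1))]
  print(z,((proj(f,q)-[262,143]+.4)*5).round().tolist())
E
```

```text
-0.0515 [(np.float64(28.8), np.float64(174.2)), (np.float64(-25.8), np.float64(170.9)), (np.float64(-25.0), np.float64(101.6)), (np.float64(30.4), np.float64(102.5))]
-0.0535 [(np.float64(28.7), np.float64(176.4)), (np.float64(-25.7), np.float64(173.2)), (np.float64(-24.9), np.float64(104.1)), (np.float64(30.3), np.float64(105.0))]
-0.0555 [(np.float64(28.5), np.float64(178.6)), (np.float64(-25.6), np.float64(175.4)), (np.float64(-24.8), np.float64(106.6)), (np.float64(30.2), np.float64(107.6))]
[[ 0.6178  0.0058  0.17  ]
 [ 0.5774 -0.0336  0.17  ]
 [ 0.5381  0.0057  0.17  ]
 [ 0.5783  0.0432  0.17  ]] [0.05635077 0.05556051 0.05493054]
0.1 [[137.0, 326.0], [274.0, 318.0], [265.0, 216.0], [134.0, 223.0]]
0.17 [[125.0, 217.0], [273.0, 209.0], [263.0, 104.0], [123.0, 112.0]]
```

```bash
python3 - <<'E'
from h import *
import pickle
for tag,off,t,zs in(("l20",(271,151),np.array([.59316,-.01063,.0227]),(0,.07)),("l21",(262,143),np.array([.59244,-.01090,.1226]),(.1,.17))):
    f=pickle.load(open(tag+".pkl","rb"))
    R=Ro.from_rotvec([2.891,1.229,.001]).as_matrix();n=R[:,1];x=R[:,0];pc=t-n*.0245
    for z in zs: 
      q=[np.r_[(pc+x*a*.029+n*b*.029)[:2],z] for a,b in((1,-1),(-1,-1),(-1,1),(1,1))]; print(tag,z,((proj(f,q)-off+.4)*5).round().tolist())
    u,v=off; z=f["img"][v+10:v+90,u+10:u+65]; z=cv2.resize(np.clip(255*(z/220)**.6,0,255).astype(np.uint8),None,fx=9,fy=9,interpolation=cv2.INTER_CUBIC); cv2.imwrite(f"pics/c_{tag}.png",z[:,:,::-1])
E
python3 -c "
import cv2,numpy as np
a=cv2.imread('pics/c_l20.png')[:550];b=cv2.imread('pics/c_l21.png')[:550,:300]
cv2.imwrite('pics/cc.png',np.hstack([a,b]))"
```

```text
l20 0 [[104.0, 417.0], [229.0, 410.0], [221.0, 311.0], [101.0, 318.0]]
l20 0.07 [[95.0, 328.0], [228.0, 320.0], [219.0, 219.0], [92.0, 226.0]]
l21 0.1 [[137.0, 326.0], [274.0, 318.0], [265.0, 216.0], [134.0, 223.0]]
l21 0.17 [[126.0, 217.0], [273.0, 209.0], [264.0, 104.0], [123.0, 112.0]]
```

View pics/cc.png

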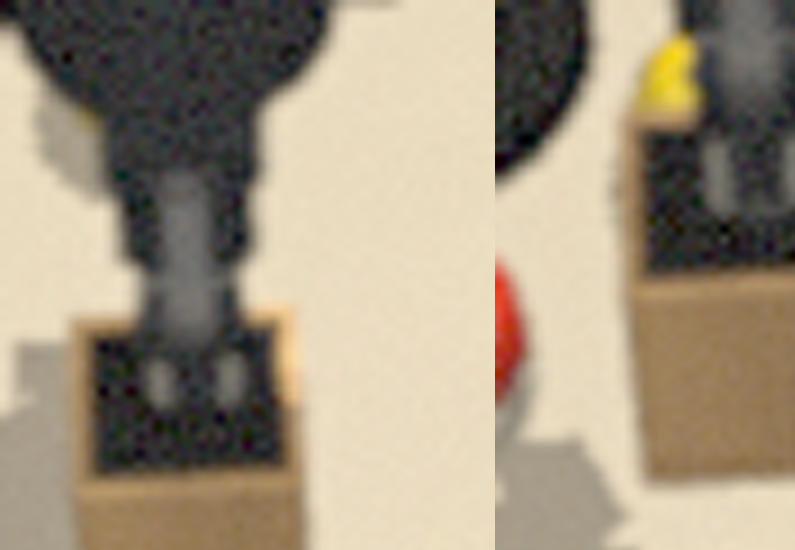

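The lifted pot matches a level pot to within about 2 mm of height, and the finger is still in the hole. Handing in.

```bash
python3 - <<'E'
from bench import r
o=r.get_obs();print(o["clock"],o["tcp_pos"],o["grip_width"],o["contact_force"].round(1))
print(r.hand_in())
E
```

```text
22.7 [ 0.59249798 -0.01087013  0.12259183] 0.008103158592966153 [-0.5  0.1 -2.3]
the job is handed in; nothing more can be done
None
```

The pot is standing hole up in the gripper, lifted about 10 cm, with one finger in the hole. I handed the job in at 22.7 s; the hand-in gives no verdict.

**What I did**
- **Finding the hole:** I lifted the pot towards the scene camera and compared both ends. The end first in view was a flush pad, and the other end was the recessed hole.
- **Standing it up:** I laid it down again and gripped it near the hole end. Loosening the grip let it swing, and dragging its lower edge along the worktop brought it upright, where I let go. Both cameras then showed it standing with the hole up.
- **Pinch and lift:** I put one finger into the hole, pinched the wall farthest from the scene camera with 45 N, and lifted about 100 mm.

**Last checks**
- **Hold:** the grip width stayed at about 8 mm on the 9 mm wall. The measured load was about 2 to 3 N, which fits the pot's weight.
- **Height and level:** in the scene picture the underside is about 100 to 105 mm up, and the pot is level within roughly 3°. The top camera was mostly blocked by the arm, so this rests on the scene camera alone.
- **Other objects:** the arm did not touch any of them, and none looked moved in the close-up pictures. I did not check every one at the end.

**What disagreed:** the fingertips appeared 25 to 30 mm behind the reported TCP, more than the description suggests, so I set grip heights from the pictures. My first attempt to set the tilted pot down turned it the wrong way, and dragging the edge fixed that.

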